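# Free a stuck tuning slide from its holding block

### The arm

A 7-joint arm with a two-finger parallel gripper is mounted at the origin on the work surface. World frame = base frame: x ahead of the robot, y to its left, z up, the work surface at z = 0. Lengths are in m, angles in degrees, forces in N, time in s.
With the tool pointing down it reaches from about 0.35 to 0.775 m from the base axis. Payload 3.1 kg.
Tool frame: the origin (TCP) lies on the centre line of the jaws, within the pads' length; the fingertips stand 17 mm ahead of it and the grasp point (between the pads) lies 2 mm behind it (robot.tip_reach is the distance from the TCP to the fingertips, in m); z points along the fingers, y is the line along which they close (so a half turn about z gives the same grasp; the last joint's range is limited). The gripper opens to 85 mm and grips with 20 to 120 N. Pads are 22 mm wide; open, the fingers measure 114 mm over their backs; the gripper's body (76 mm by 85 mm) begins 54 mm behind the grasp point. The pads swing forward as they close: fully open they stand 13 mm farther back than shut.
Start: joints at [-70.17, 17.813, 0.802, 86.603, -0.252, 75.585, -1.558], TCP at [0.208, 0.509, 0.227] pointing down, gripper open.
Joint ranges: [-154.91, 154.91], [-16.99, 109.72], [-72.82, 74.43], [7.12, 147.25], [-82.49, 262.49], [11.32, 116.49], [-174.64, 174.64]. Speed limits (degrees/s): [159.86, 159.86, 180, 180, 180, 180, 180].

### API

Orientations are given as [roll, pitch, yaw] about the fixed x, y, z axes, in that order (R = Rz(yaw) Ry(pitch) Rx(roll)).
In Python, from station import robot, fingers, vision, workorder, recognise gives the robot as it stands. Calls block until the motion is done:
- robot.move_to(position, orientation): joint-space move of the TCP to a pose.
- robot.line_to(position, orientation=None, velocity=0.15, f_stop=None): straight line of the TCP; orientation=None keeps the orientation; velocity is the mean speed in m/s. With f_stop (N) it stops when the force on the tool has changed by that much, and returns True; else False.
- robot.move_j(angles): joint-space move.
- fingers.gripper_to(opening, force=None): opening from 0.0 (shut) to 1.0 (fully open); force is the grip in N (None keeps the last); returns when the fingers have stopped.
- robot.pause(seconds).
- robot.inverse_kinematics(position, orientation): joint angles nearest the present ones, or None.
- vision.grab_frame(name): name is "scene" or "side" or "wrist"; returns the picture (384x512x3 uint8, red, green, blue); there is no depth.
- vision.calibration(name): a dict with "mtx" (3x3 intrinsics, pixels), "extrinsics" (4x4, takes a point from world to camera coordinates); the wrist camera has in their place "T_tool_cam" (4x4, takes a point from camera to tool coordinates, whose origin is the TCP and whose axes are the flange's). Camera axes: x right, y up, looking along -z (the intrinsics and any distortion apply to the point x, -y, -z); pixel columns grow to the right and rows downward; lengths in m; the calibration is good to about 2 mm. A picture is of the moment at which its call begins: read the wrist's pose just before it. calibration takes no time and is no camera call.
A pose or a line that the arm cannot do raises robot.PlanningError and nothing moves.
- workorder.close_job(): hands the job in; it is judged then, once.
Trained networks look in the newest picture that a camera, given by its name, has taken for a name from the list of things; names that differ only in an ending like _2 or _b are one class to them, and where a whole thing is asked for, a point or a joint stands for the part that bears it (a point fixed in the world has none). Each returns a list of dicts, best first, with "p" (0 to 1); they miss things now and then, are a little off and sometimes report something else, mostly with a low value. They report only what shows in the picture. A call takes as long as a camera call. They do not tell look-alikes from the thing itself.
- recognise(label, camera): "rect" ([centre column, centre row, width, height] in pixels, round what is visible of it).
Readings, each from a call of its own:
- robot.current_time_s(): time.
- robot.current_joint_positions(): joint angles.
- robot.current_dq(): joint speeds.
- robot.current_joint_torque(): joint torques, N m.
- robot.current_tool_pos(): TCP position.
- robot.current_eef_rot(): TCP orientation.
- robot.current_contact_force(): force on the tool from outside, world axes, zero at the start.
- robot.current_torque(): the same for the moment, N m.
- robot.current_finger_gap(): opening from 0.0 (shut) to 1.0 (fully open).
- robot.current_gripper_force(): force on a finger pad.
Only numpy, scipy, OpenCV 4.12 (cv2) and the standard library are available. Lean on these libraries where they do the work, as an engineer would, in place of code of your own. Each camera call takes 0.05 s, during which the arm holds its last target. There are 200 camera calls.

### The job

The U-shaped brass tuning slide is stuck tight in the wooden holding block: sprung felt jaws grip both its legs, so a straight pull would just lift the block. Rock the slide from side to side, one leg up and then the other, a little higher each time, at least twice each way, until both legs come free; then hold it upright in the gripper just clear above the block, its feet a couple of centimetres over the block's top, and finish while still holding it there. The block is not fastened down: let it stay standing on the bench where it is, without lifting, tipping or dragging it, and leave the spool, the oil bottle and the valve piston alone.

Things in the scene. Friction and masses are not known exactly. Their poses are not given: they have to be found in the camera images.
- slide: Brass tuning slide, an upside-down U of 12 mm round tube, about 0.15 kg, 108 mm high: two upright legs, centre lines 46 mm apart, joined by a half-round bow on top. Origin midway between the feet (lower ends of the legs); z up to the bow, y from leg to leg (legs at y = -23 and +23 mm). It starts with its feet 24 mm down in the block, on the slot floors, so 84 mm stands above the block's top.
- bow (a point): Centre line of the top of the slide's bow, 102 mm above the slide's origin along its z; the outside of the bow is 6 mm higher.
- block: Light wooden holding block, 80 mm (x) by 190 mm (y) by 50 mm high, 1.25 kg, loose on the bench. Origin at the centre of its underside, z up. Two slots in its top at y = -23 and +23 mm, 24 mm deep, 20 mm long in y. In each, two green felt jaws, from 1 to 22 mm below the top, squeeze the leg along x on springs (8 N each, 0.9 N more per mm).
- block_top (a point): Centre of the block's top face, 50 mm above its underside. Each leg takes roughly 10 N to slide in its jaws: drawing both up at once needs more than the block's weight and lifts it; one leg going up while the other goes down or stays still leaves the block standing.
- spool: Bystander: yellow spool standing on end, 54 mm across, 50 mm high. Origin at the centre of its underside.
- oil: Bystander: upright blue oil bottle with white cap, 36 mm across, 100 mm high. Origin at the centre of its underside.
- piston: Bystander: valve piston standing upright, silver, 18 mm across, with a brass stem and button, 90 mm high. Origin at the centre of its underside.
- grip (a point): Where to grip the slide from above: midway between the straight legs, 66 mm above the feet (42 mm above the block's top at the start). One finger outside each leg, 58 mm over their outsides; the outside of the bow is 42 mm above this point. A grip of about 70 N holds well.
- pivot (a point): Good centre to rock about: midway between the legs, 12 mm above the feet. Lean the slide about the block's x axis 0.1 rad one way, then the other, raising this centre about 2 mm per swing; the feet play 4 mm either way in the slots, so about 0.12 rad is the most lean at first.
Not all that is in view belongs to the job. Of the things like the slide, leave any that is blue; of the rest the larger one is meant. There is more than one size of the block; the one meant has the size given above.

How it is judged (in metres and radians):
On the way, in this order (a step that is already met when the one before it is completed fails the run):
1. the slide is leaned to the block's +y side with its legs in the slots (angle between slide's own z axis and vertical above 0.04 rad and y of bow in the frame of block above 0 m and z of slide in the frame of block below 0.045 m), for 0.05 s.
2. then it is leaned to the -y side with its legs in the slots (angle between slide's own z axis and vertical above 0.04 rad and y of bow in the frame of block below 0 m and z of slide in the frame of block below 0.049 m), for 0.05 s.
3. then it is leaned to the +y side again with its legs in the slots (angle between slide's own z axis and vertical above 0.04 rad and y of bow in the frame of block above 0 m and z of slide in the frame of block below 0.05 m), for 0.05 s.
At the end, for the whole second after the job is handed in: Gripper holds the slide still, upright (0.2 rad), over the block (35 mm in plan), feet 6 to 50 mm above its top, not touching it; block flat on the bench within 40 mm of its start; spool, bottle and piston within 15 mm of theirs (z of slide in the frame of block between 0.056 and 0.1 m and horizontal distance between slide and block below 0.035 m and angle between slide's own z axis and vertical below 0.2 rad and contact force between slide and block below 0.1 N and contact force between the fingers and slide above 2 N and linear speed of each of slide, block below 0.02 m/s and height (world z) of block below 0.003 m and angle between block's own z axis and vertical below 0.03 rad and distance of block from where it was at the start of the episode below 0.04 m and distance of each of spool, oil, piston from where it was at the start of the episode below 0.015 m); the arm keeps its last pose, push and grip.
It fails at once if the block is lifted off the bench by more than 15 mm (height (world z) of block above 0.015 m).
It fails at once if the block is tipped by more than 0.2 rad (angle between block's own z axis and vertical above 0.2 rad).
It fails at once if a bystander is knocked over (angle between any of spool, oil, piston's own z axis and vertical above 0.5 rad).
It also fails if it takes over 51 s, if anything falls off the work surface, if the arm or the gripper's body presses on something with over 40 N, if the wrist force passes 120 N, or if a joint passes its speed limit or range.

## Working session

There is one attempt and no reset: what is moved stays moved. The work goes in short steps, each a Python script; the robot and the scene stay as the last script left them, time stands still between calls to the robot, and variables do not carry over. Pictures are saved under pics/ and viewed, at most 10 in all, crops included, and the job is handed in when it is done.

```bash
mkdir -p pics; ls; python3 - <<'E'
from station import robot, fingers, vision, workorder, recognise
import cv2, numpy as np
for c in ("scene","side"):
    im=vision.grab_frame(c); cv2.imwrite(f"pics/{c}1.png",im[:,:,::-1])
    for l in ("slide","block","spool","oil","piston"):
        print(c,l,[(np.round(d["rect"]).astype(int).tolist(),round(d["p"],2)) for d in recognise(l,c)])
    k=vision.calibration(c); print({a:np.round(b,3).tolist() if a in("mtx","extrinsics") else b for a,b in k.items()})
print(robot.current_time_s(), robot.current_eef_rot(), robot.current_tool_pos())
E
```

```text
pics
scene slide [([282, 202, 23, 31], 0.8), ([222, 222, 19, 38], 0.68), ([291, 253, 17, 26], 0.66)]
scene block [([108, 195, 104, 69], 0.96), ([282, 221, 72, 46], 0.55)]
scene spool [([375, 201, 20, 26], 0.89), ([283, 202, 17, 31], 0.17)]
scene oil [([419, 223, 19, 36], 0.8)]
scene piston [([171, 225, 5, 30], 0.64)]
{'mtx': [[467.916, 0.0, 258.81], [0.0, 467.916, 193.993], [0.0, 0.0, 1.0]], 'extrinsics': [[0.179, 0.984, 0.009, -0.016], [-0.545, 0.092, 0.833, 0.167], [0.819, -0.154, 0.553, -1.688], [0.0, 0.0, 0.0, 1.0]]}
side slide [([290, 227, 28, 28], 0.83), ([246, 187, 19, 24], 0.79)]
side block [([307, 360, 149, 47], 0.74)]
side spool [([182, 149, 20, 22], 0.81)]
side oil [([210, 121, 11, 31], 0.53)]
side piston [([322, 268, 12, 30], 0.66)]
{'mtx': [[400.157, 0.0, 253.398], [0.0, 400.157, 192.407], [0.0, 0.0, 1.0]], 'extrinsics': [[0.794, -0.608, 0.001, -0.399], [0.449, 0.588, 0.672, -0.25], [-0.409, -0.534, 0.74, -0.958], [0.0, 0.0, 0.0, 1.0]]}
0.6 [1.79998030e+02 1.48472832e-03 1.57789391e+02] [0.2079384  0.5091936  0.22701746]
```

View pics/scene1.png

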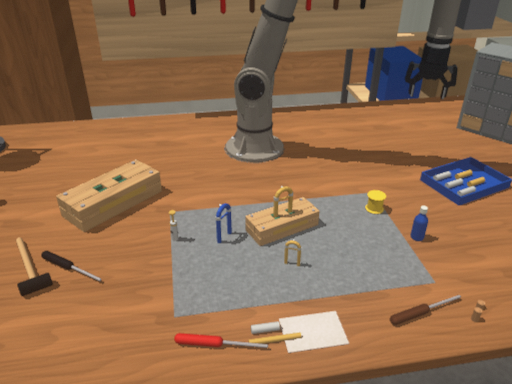

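View pics/side1.png

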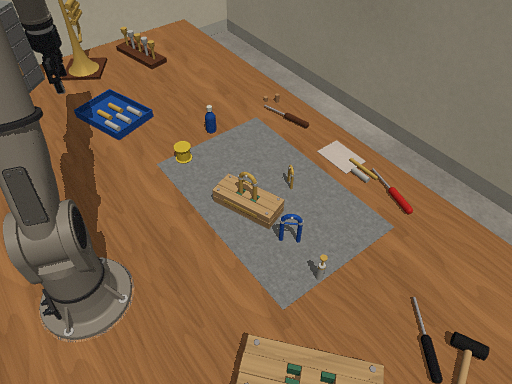

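The slide sits in the block at scene (284,202) / side (247,187). The blue slide is at scene (223,222), the small brass one at (292,253), and the big block on the left is a decoy. I'll triangulate roughly, then look with the wrist camera from above.

```bash
cat > h.py <<'E'
from station import robot, fingers, vision, workorder, recognise
import cv2, numpy as np
from scipy.spatial.transform import Rotation as R
F=np.diag([1,-1,-1.])
def cam(c):
    k=vision.calibration(c)
    if "extrinsics" in k: E=np.array(k["extrinsics"])
    else:
        T=np.eye(4);T[:3,:3]=R.from_euler('xyz',robot.current_eef_rot(),degrees=True).as_matrix();T[:3,3]=robot.current_tool_pos()
        E=np.linalg.inv(T@np.array(k["T_tool_cam"]))
    return np.array(k["mtx"]),F@E[:3,:3],F@E[:3,3]
def onplane(C,px,z):
    K,r,t=C; d=r.T@np.linalg.solve(K,[px[0],px[1],1]); o=-r.T@t
    return o+d*(z-o[2])/d[2]
def proj(C,p):
    K,r,t=C; q=K@(r@np.array(p)+t); return q[:2]/q[2]
def tri(C1,p1,C2,p2):
    P=[C[0]@np.c_[C[1],C[2]] for C in(C1,C2)]
    X=cv2.triangulatePoints(P[0],P[1],np.array(p1,float),np.array(p2,float)); return (X[:3]/X[3]).ravel()
E
python3 - <<'E'
from h import *
S,D=cam("scene"),cam("side")
print("bow",tri(S,(284,187),D,(248,173)))
print("blk",onplane(S,(282,215),.05),onplane(D,(248,193),.05))
for n,a,b in(("blue",(223,240),(290,240)),("small",(292,264),(291,188)),("piston",(175,240),(322,278)),("spool",(376,212),(182,160)),("oil",(419,240),(211,132))):
    print(n,onplane(S,a,0),onplane(D,b,0))
b=tri(S,(284,187),D,(248,173))
robot.move_to([b[0],b[1],.33],robot.current_eef_rot())
print(robot.current_tool_pos(),robot.current_eef_rot(),np.round(vision.calibration("wrist")["T_tool_cam"],3))
im=vision.grab_frame("wrist");cv2.imwrite("pics/w1.png",im[:,:,::-1])
for l in("slide","block"):print([(np.round(d["rect"]),d["p"]) for d in recognise(l,"wrist")])
E
```

```text
bow [ 0.47854435 -0.00645571  0.13475622]
blk [ 0.48479994 -0.00931369  0.05      ] [ 0.48131721 -0.00287927  0.05      ]
blue [ 5.02306424e-01 -1.72883876e-01  1.11022302e-16] [ 0.49556353 -0.17018304  0.        ]
small [ 0.62577167 -0.01351245  0.        ] [ 0.62258615 -0.02837336  0.        ]
piston [ 0.48071468 -0.29898505  0.        ] [ 0.4831557  -0.30540702  0.        ]
spool [0.4496861  0.28094971 0.        ] [0.4259854  0.27554628 0.        ]
oil [0.5910998  0.34569157 0.        ] [5.76954802e-01 3.36684348e-01 1.11022302e-16]
[ 0.47856859 -0.00497577  0.32967866] [ 1.79992404e+02 -3.91895540e-02  1.57937872e+02] [[-0.001  0.952  0.307  0.079]
 [ 1.     0.001 -0.    -0.001]
 [-0.     0.307 -0.952 -0.147]
 [ 0.     0.     0.     1.   ]]
[(array([249., 158.,  42.,  46.]), 0.91), (array([140., 209.,  39.,  58.]), 0.8), (array([284., 251.,  27.,  30.]), 0.58)]
[(array([250., 146., 144., 136.]), 0.82)]
```

View pics/w1.png

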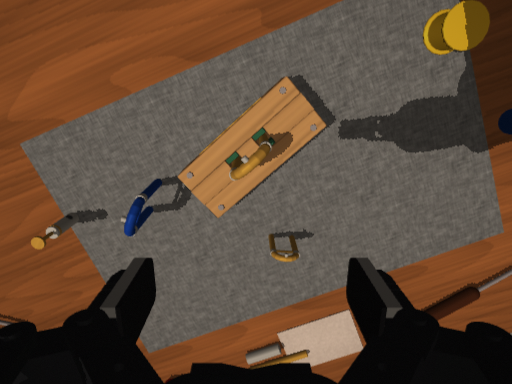

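The wrist view shows the block with top corners at about (289,77), (327,127), (220,215), (179,177). The bow runs from (236,175) to (267,148) along the block's long axis. Next I'll refine these by backprojection.

```bash
python3 - <<'E'
from h import *
W,S,D=cam("wrist"),cam("scene"),cam("side")
c=[onplane(W,p,.05) for p in((289,77),(327,127),(220,215),(179,177))]
c=np.array(c);print(c.round(3),"centre",c.mean(0).round(4))
for i in range(4):
    d=c[(i+1)%4]-c[i];print(np.linalg.norm(d).round(4),np.degrees(np.arctan2(d[1],d[0])).round(1))
# bow top centre, legs on block top
print("feet", onplane(W,(236,161),.05),onplane(W,(263,138),.05))
print("bowtop", onplane(W,(252,161),.134))
cc=c.mean(0)
for C,n in((S,"scene"),(D,"side"),(W,"w")):
    print(n,proj(C,[cc[0],cc[1],.134]).round(), proj(C,cc).round())
im=vision.grab_frame("wrist")[70:230,170:340]
a=cv2.resize(im,None,fx=3.5,fy=3.5,interpolation=cv2.INTER_CUBIC)
cv2.imwrite("pics/w1c.png",a[:,:,::-1])
E
```

```text
[[ 0.41   0.072  0.05 ]
 [ 0.484  0.096  0.05 ]
 [ 0.542 -0.078  0.05 ]
 [ 0.472 -0.106  0.05 ]] centre [ 0.4773 -0.0042  0.05  ]
0.0778 18.0
0.1826 -71.5
0.0754 -157.7
0.1884 109.3
feet [ 0.48107402 -0.02792612  0.05      ] [0.46658433 0.01560463 0.05      ]
bowtop [ 0.47250487 -0.00232038  0.134     ]
scene [284. 187.] [283. 213.]
side [247. 173.] [247. 194.]
w [252. 166.] [252. 151.]
```

View pics/w1c.png

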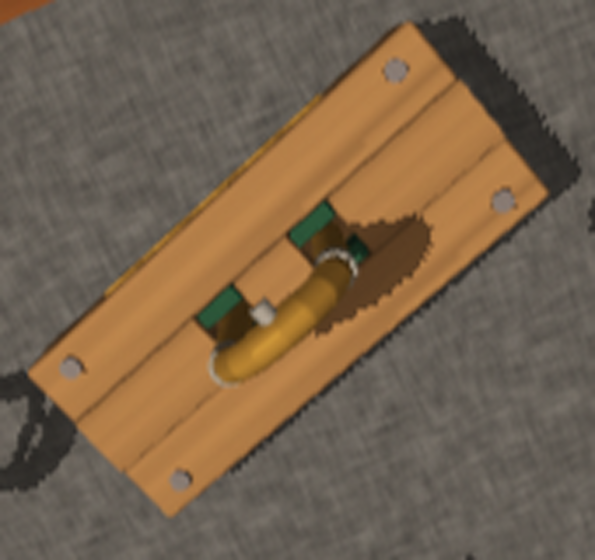

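Backprojected block size comes out at about 77×186 mm, and yaw at about 109° modulo 180. The projected bow agrees with all three cameras, so I'll align the gripper above it and look again.

```bash
python3 - <<'E'
from h import *
robot.move_to([.476,-.005,.22],[180,0,-161])
print(robot.current_joint_positions(),robot.current_time_s())
W=cam("wrist")
im=vision.grab_frame("wrist").copy()
y=np.radians(109.3);u=np.array([np.cos(y),np.sin(y),0]);v=np.array([-u[1],u[0],0]);c=np.array([.476,-.005,0])
for a,b in((.04,.095),(.04,-.095),(-.04,.095),(-.04,-.095)): cv2.drawMarker(im,tuple(int(q) for q in proj(W,c+a*v+b*u+[0,0,.05]).round()),(255,0,0),0,10)
for b in(-.023,.023): cv2.drawMarker(im,tuple(int(q) for q in proj(W,c+b*u+[0,0,.05]).round()),(0,0,255),0,10)
cv2.drawMarker(im,tuple(int(q) for q in proj(W,c+[0,0,.134]).round()),(255,0,255),0,10)
cv2.imwrite("pics/w2.png",cv2.resize(im,(800,600))[:,:,::-1])
E
```

```text
[-31.07231204  10.14517167  34.44514923  99.23239182  -5.99988531
  72.39897607 113.69525881] 3.6583
```

View pics/w2.png

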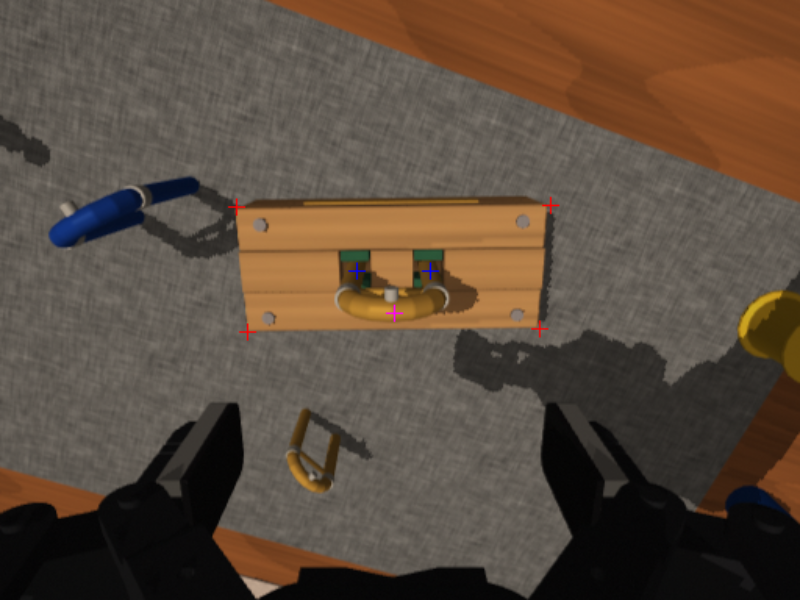

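The markers land on the block's corners and slots to within about 1 mm, with the bow about 1 mm to the left. Going in to grip.

```bash
python3 - <<'E'
from h import *
o=[180,0,-160.2];p=np.array([.4764,-.0061,0])
robot.line_to(p+[0,0,.22],o)
robot.line_to(p+[0,0,.14],o,velocity=.1)
print(robot.line_to(p+[0,0,.090],o,velocity=.05,f_stop=6))
robot.pause(.2);print("pre",robot.current_contact_force().round(1),robot.current_tool_pos().round(4))
fingers.gripper_to(0.0,70);robot.pause(.3)
print("F",robot.current_contact_force(),"M",robot.current_torque(),robot.current_tool_pos(),robot.current_finger_gap(),robot.current_gripper_force(),robot.current_time_s())
for c in("side","scene"):
    im=vision.grab_frame(c)
    cv2.imwrite(f"pics/g_{c}.png",cv2.resize(im[120:260,170:360],(760,560))[:,:,::-1])
E
```

```text
False
pre [ 0.4 -0.6  0.3] [ 0.4767 -0.0061  0.0903]
F [-2.09645884  0.85239959  6.80494787] M [ 0.21383583  0.36054697 -0.07037213] [ 0.47668982 -0.00539576  0.0909421 ] 0.6345123478178996 72.23823130130768 6.9667
```

View pics/g_side.png

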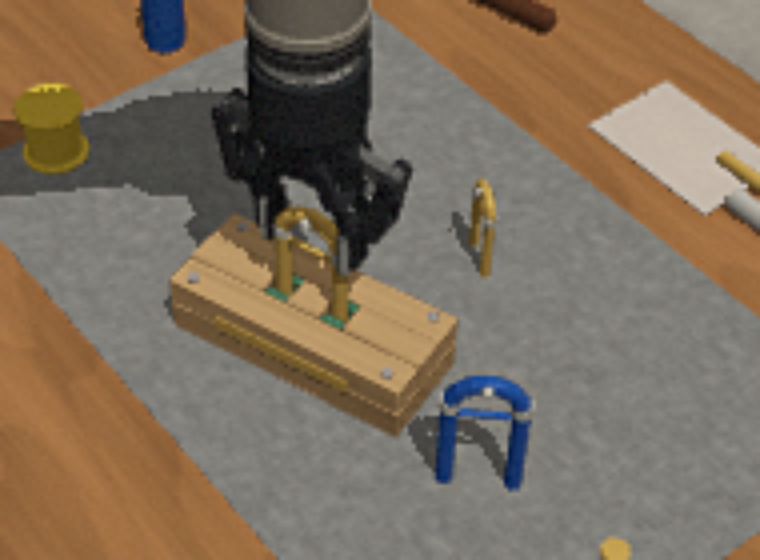

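The side view shows both fingers outside the legs and the block flat and undisturbed. Now to rock.

```bash
cat > rock.py <<'E'
from h import *
y=np.radians(109.8);u=np.array([np.cos(y),np.sin(y),0]);v=np.array([u[1],-u[0],0])  # v = block x (up to sign)
R0=R.from_euler('xyz',[180,0,-160.2],degrees=True)
PIV=np.array([.4766,-.0056,.0905-.052])
def pose(th,up):
    q=R.from_rotvec(v*th)
    return PIV+[0,0,up]+q.apply([0,0,.052]),(q*R0).as_euler('xyz',degrees=True)
def swing(th,up,vel=.010):
    p,o=pose(th,up); robot.line_to(p,o,velocity=vel); robot.pause(.15)
    f=robot.current_contact_force(); a=(R.from_euler('xyz',robot.current_eef_rot(),degrees=True)*R0.inv()).as_rotvec()@v
    print(f"th {th:+.2f} up {up*1e3:.1f} F {f.round(1)} M {robot.current_torque().round(2)} lean {a:+.3f} z {robot.current_tool_pos()[2]:.4f} t {robot.current_time_s():.1f}",flush=True)
E
python3 - <<'E'
from rock import *
swing(.1,.0027); swing(-.1,.0045); swing(.1,.0065)
im=vision.grab_frame("side")
cv2.imwrite("pics/r1.png",cv2.resize(im[120:260,170:360],(760,560))[:,:,::-1])
E
```

```text
th +0.10 up 2.7 F [-0.4 -1.8  1.6] M [-0.89 -0.15  0.02] lean +0.098 z 0.0930 t 7.9
th -0.10 up 4.5 F [  1.6  -1.7 -10.3] M [-0.1  -0.22 -0.  ] lean -0.099 z 0.0940 t 9.3
th +0.10 up 6.5 F [-1.5  1.2 -3.5] M [-0.11  0.25 -0.01] lean +0.100 z 0.0970 t 10.6
```

View pics/r1.png

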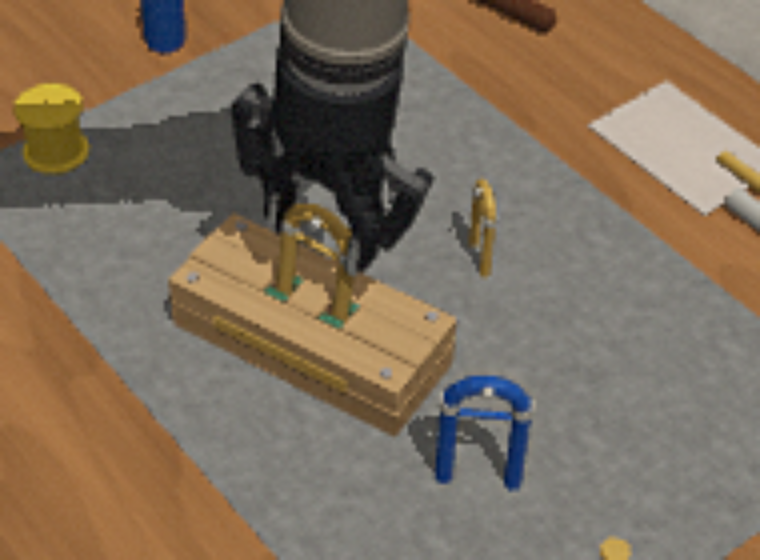

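Leaned as intended, with the block flat and unmoved (near edge still at crop (395,430)). Continuing.

```bash
python3 - <<'E'
from rock import *
s=-1
for up in np.arange(.0083,.0232,.0018):
    swing(.1*s,up); s=-s
im=vision.grab_frame("side")
cv2.imwrite("pics/r2.png",cv2.resize(im[120:260,170:360],(760,560))[:,:,::-1])
E
```

```text
th -0.10 up 8.3 F [-0.5  2.3 -5.7] M [1.17 0.56 0.  ] lean -0.099 z 0.0983 t 12.0
th +0.10 up 10.1 F [-0.7  0.4 -3.7] M [-0.52  0.05  0.02] lean +0.098 z 0.1005 t 13.4
th -0.10 up 11.9 F [ 0.1  0.1 -6. ] M [ 0.56  0.27 -0.01] lean -0.099 z 0.1020 t 14.7
th +0.10 up 13.7 F [ 1.1 -1.4 -4.3] M [-1.06 -0.26  0.07] lean +0.098 z 0.1041 t 16.1
th -0.10 up 15.5 F [-0.5  1.5 -3.6] M [0.8  0.41 0.01] lean -0.098 z 0.1056 t 17.4
th +0.10 up 17.3 F [ 0.7 -2.5 -4.9] M [-0.92 -0.2   0.03] lean +0.098 z 0.1075 t 18.8
th -0.10 up 19.1 F [-1.9  2.1  0.1] M [ 1.1   0.55 -0.02] lean -0.098 z 0.1095 t 20.1
th +0.10 up 20.9 F [ 0.3 -2.5 -7.5] M [-1.12 -0.4   0.03] lean +0.098 z 0.1108 t 21.5
th -0.10 up 22.7 F [-1.1  1.9  5. ] M [ 0.54  0.27 -0.01] lean -0.099 z 0.1134 t 22.8
```

View pics/r2.png

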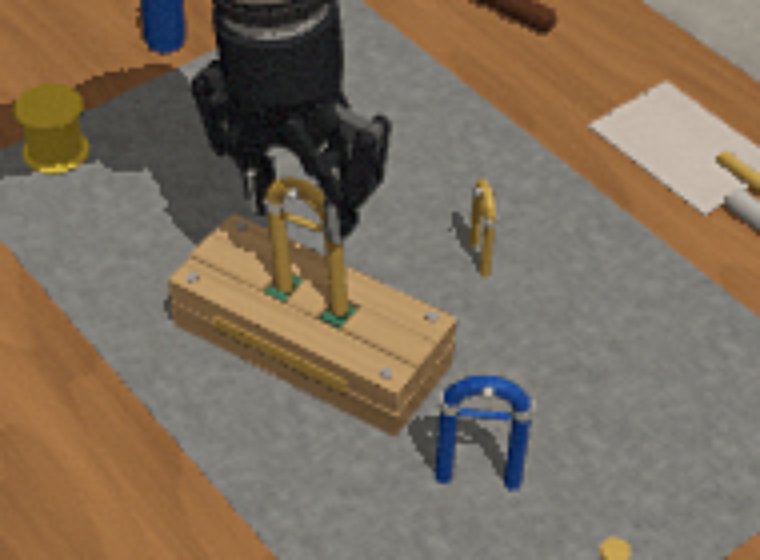

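The block is still in place and one leg has just cleared. Now I'll lift with the lean kept, so only one leg is gripped, then bring the slide upright.

```bash
python3 - <<'E'
from rock import *
swing(-.1,.026); swing(-.1,.032); swing(0,.046); robot.pause(.4)
print(robot.current_contact_force(),robot.current_gripper_force(),robot.current_finger_gap())
ims=[cv2.resize(vision.grab_frame(c)[a:a+140,b:b+140],(400,560)[0:1]*2) for c,a,b in(("side",120,180),("scene",130,220))]
cv2.imwrite("pics/e1.png",np.hstack(ims)[:,:,::-1])
E
```

```text
th -0.10 up 26.0 F [ -0.    1.2 -11. ] M [0.64 0.13 0.02] lean -0.099 z 0.1153 t 23.5
th -0.10 up 32.0 F [ 0.7  0.1 -2.3] M [0.13 0.05 0.01] lean -0.100 z 0.1221 t 24.4
th +0.00 up 46.0 F [-1.  -0.2 -1.6] M [ 0.02  0.   -0.04] lean +0.000 z 0.1365 t 26.2
[-0.1039892   0.09696373 -1.69873767] 76.61741316318512 0.6332359569986836
```

View pics/e1.png

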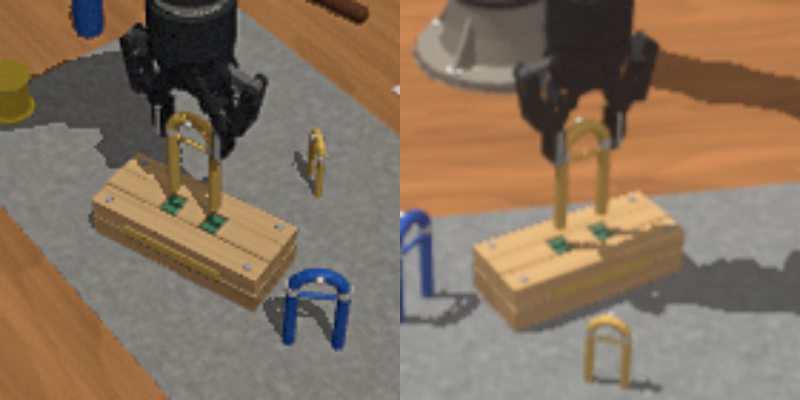

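The slide hangs upright, both feet about 2 cm above the empty slots. The tool feels only the slide's own weight (1.7 N), and the block is flat in place.

```bash
python3 -c "
from station import robot,workorder
print(robot.current_dq().round(2)); print(workorder.close_job())"
```

```text
[ 0.01  0.03  0.01  0.01 -0.02  0.04  0.04]
the job is handed in; nothing more can be done
None
```

The slide came free after 12 alternating swings and was handed in held upright about 22 mm above the block, which looked flat and unmoved in the last pictures; the bystanders were never approached, and no verdict came back.

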